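# Latch the tube rack at the reading position and start the reader

### The job

Bring the tube rack into the reading position: with the fingertips push its sprung slide by its blue front plate, all the way in against the rubber end stops, then let it go so that it springs back and catches on the stop pin at mid position. Then press the green start key fully down and let it up again. Pick up and carry nothing, do not touch the tubes in the rack or the pin's red knob, and leave the other things standing where they are.

Things in the scene. Friction and masses are not known exactly. Their poses are not given: they have to be found in the camera images.
- station: Rack reader, fixed to the bench. Grey base plate 12 mm thick; origin on the bench, x = push-in direction, y to its left. Plate: x -100 to 130, y -100 to 100 mm. Rails at y = +-66 mm, 22 mm tall. On it a slide with the orange tube rack. Rubber end stops at x = 55 mm, reader head 85 mm tall from x = 80 mm, pin bracket 56 mm tall at x = -5, y = 76 to 92 mm.
- push_pad (a point): Centre of the flat upright blue front plate (110 mm wide, 14 to 56 mm above the bench) of the slide, a solid block 105 mm long; 37 mm above the bench, at station x = -115 mm at the start; moves with the slide. Nothing stands in front of it; behind it, between the rails, fingertips following it in have only the 12 mm base plate below.
- slide (a joint): Travel of the slide in m: 0 = out at the front (start), 0.040 = latched on the stop pin, 0.065 = fully in against the end stops. A spring pushes it back out (2.4 N at 0, 6.3 N fully in); riding over the pin adds about 2 N between 0.011 and 0.040, so under 10 N moves it slowly all the way; the end stops are firm. Damped (30 N s per m): it springs back to the pin in about 0.2 s.
- stop_pin (a joint): How far the stop pin is drawn back sideways (station +y) in m: 0 = out, where it blocks the slide's tooth (start, and when latched); the slide's ramp pushes it back about 0.008 in passing, and its own spring returns it once the slide is beyond 0.040. It works by itself.
- pin_knob: Red knob, 20 mm diameter and 16 mm long, on the outer end of the stop pin, 45 mm above the bench at station x = -5, y = 106 to 122 mm; its origin is the station's origin while the pin is out. Would free the slide: not to be touched.
- tubes: Eight small tubes with coloured caps standing fixed in the rack on the slide, tops 66 mm above the bench, the nearest about 40 mm behind the push face. Origin is the station's origin shifted by the slide's travel. Not to be touched.
- start_box: Grey control box, 120 x 85 x 36 mm, fixed to the bench, to the left or the right of the reader; origin at the centre of its underside. The green key sits on its top at box x = -30 mm, y = 0.
- start_key (a joint): Travel of the green start key in m: 0 = up, 0.006 = fully down; it is sprung (about 1.5 N to start, 5 N fully down) and comes up by itself.
- start_key_top (a point): Centre of the top of the round green key (28 mm diameter) when not pressed, 58 mm above the bench; it stands in a black collar 44 mm across, 48 mm high above the bench, and is pressed straight down.
- tip_box: Loose grey box with yellow pipette tips, 85 x 120 mm, 72 mm tall; origin at the centre of its underside. To be left alone.
- reagent: Loose amber bottle with a blue cap, 60 mm diameter, 120 mm tall; origin at the centre of its underside. To be left alone.
- spare_rack: Loose orange tube rack, 70 x 120 x 30 mm with caps up to 41 mm; origin at the centre of its underside. To be left alone.

How it is judged:
On the way, in this order (a step that is already met when the one before it is completed fails the run):
1. the slide is pushed in to the rubber end stops (value of joint slide above 0.058 m), for 0.02 s.
2. the slide is let go, springs back and rests latched on the stop pin, untouched (value of joint slide between 0.036 and 0.044 m and value of joint stop_pin below 0.003 m and velocity of joint slide between -0.01 and 0.01 m/s and contact force between each of the fingers, the arm and station below 0.2 N), for 0.2 s.
3. the start key is pressed down while the slide is latched (value of joint slide between 0.036 and 0.044 m and value of joint stop_pin below 0.003 m and value of joint start_key above 0.0045 m), for 0.04 s.
At the end, for the whole second after the job is handed in: The slide rests latched on the stop pin (travel 36 to 44 mm, pin out to within 3 mm), the start key has been pressed (4.5 mm or more) after latching and is up again (within 1.5 mm), and the tip box, bottle and spare rack stand upright at rest within 15 mm of where they were (value of joint slide between 0.036 and 0.044 m and value of joint stop_pin below 0.003 m and velocity of joint slide between -0.01 and 0.01 m/s and value of joint start_key below 0.0015 m and distance of each of tip_box, reagent, spare_rack from where it was at the start of the episode below 0.015 m and angle between each of tip_box, reagent, spare_rack's own z axis and vertical below 0.1 rad and linear speed of each of tip_box, reagent, spare_rack below 0.02 m/s); the robot touches nothing.
It fails at once if the start key is pressed before the slide has left its start (value of joint start_key above 0.003 m and value of joint slide below 0.03 m).
It fails at once if the tubes in the rack are touched (contact force between any of the fingers, the arm and tubes above 1 N).
It fails at once if the red knob of the pin is touched (contact force between any of the fingers, the arm and pin_knob above 1 N).
It fails at once if a bystander is moved, tipped or lifted (distance of any of tip_box, reagent, spare_rack from where it was at the start of the episode above 0.02 m or angle between any of tip_box, reagent, spare_rack's own z axis and vertical above 0.2 rad).
It also fails if it takes over 43 s, if anything falls off the work surface, if the arm or the gripper's body presses on something with over 40 N, if the wrist force passes 120 N, or if a joint passes its speed limit or range.

### The arm

A 7-joint arm with a two-finger parallel gripper is mounted at the origin on the work surface. World frame = base frame: x ahead of the robot, y to its left, z up, the work surface at z = 0. Lengths are in m, angles in rad, forces in N, time in s.
With the tool pointing down it reaches from about 0.35 to 0.9 m from the base axis. Payload 8.1 kg.
Tool frame: the origin (TCP) lies midway between the tips of the shut fingers; the grasp point (between the pads) lies arm.grasp_offset behind it (arm.grasp_offset is the distance from the TCP to the grasp point, in m); z points along the fingers, y is the line along which they close (so a half turn about z gives the same grasp; the last joint's range is limited). The gripper opens to 92 mm and grips with 3 to 60 N. Pads are 19 mm wide; open, the fingers measure 130 mm over their backs; the gripper's body (75 mm by 190 mm) begins 47 mm behind the grasp point.
Start: joints at [-0.103, 0.434, 0.025, 1.573, -0.012, 1.134, -0.075], TCP at [0.625, -0, 0.227] pointing down, gripper open.
Joint ranges: [-2.62, 2.62], [-0.44, 2.09], [-1.27, 1.32], [0.08, 2.57], [-1.32, 4.46], [0.12, 2], [-2.74, 2.74]. Speed limits (rad/s): [2.22, 2.22, 3.01, 3.01, 3.14, 3.14, 3.14].

### API

Orientations are given as a rotation vector (axis times angle).
In Python, from cell import observe, imaging, arm gives the robot as it stands.
- The arm moves only by the tool apply_moves, never from a script. Its argument "commands" is a list of rows, each a list of 5 numbers: the opening in per cent of the stroke, from 0 (shut) to 100 (fully open), then the shift along the world's x, y, z in units of 0.06 m (1.0 is 0.06 m), then the turn about the world's z in units of 0.5 rad (1.0 is 0.5 rad). A call has 1 to 12 rows; each row shifts and turns the commanded pose from where the row before left it; what a row does not reach is not made up. A row lasts 1/8 s, in which the tool goes at most 62.5 mm and 10.7 degrees, less where a joint would pass 70% of its speed; a pose out of reach is approached as far as the arm can. A call with a number of a shift or a turn outside -1 to 1 is refused whole. A call with a gripper value outside its range is refused whole. The fingers move at their own pace and stop on an object; "newtons" is the grip in N (left out, the last holds). Time passes only in rows, so rows that do not move let the fingers close. It gives the time, the measured TCP pose, the force, the opening and the grip force at its end, in the units of the state.
- observe(): the state, without advancing time (a new reading comes with each control period).
- imaging.get_image(name): name is "scene" or "side" or "wrist"; returns (picture, depth): 400x640x3 uint8, red, green, blue; 400x640 float32, m along the optical axis (not along the pixel's ray), 0 where there is no reading.
- imaging.camera_params(name): a dict with "camera_matrix" (3x3 intrinsics, pixels), "origin" and "rotation" of the camera in the world; the wrist camera has in their place "tool_from_camera" (4x4, takes a point from camera to tool coordinates, whose origin is the TCP and whose axes are the flange's). Camera axes: x right, y up, looking along -z (the intrinsics and any distortion apply to the point x, -y, -z); pixel columns grow to the right and rows downward; lengths in m; the calibration is good to about 2 mm. A picture is of the moment at which its call begins: read the wrist's pose just before it. camera_params takes no time and is no camera call.
- arm.sign_off(): hands the job in; it is judged then, once.
The state is a dict: "clock": time; "joints": joint angles; "dq": joint speeds; "joint_efforts": joint torques, N m; "position": TCP position; "ee_rot": TCP orientation; "force": force on the tool from outside, world axes, zero at the start; "ft_torque": the same for the moment, N m; "width": opening from 0.0 (shut) to 1.0 (fully open); "gripper_force": force on a finger pad.
Only numpy, scipy, OpenCV 4.12 (cv2) and the standard library are available. Lean on these libraries where they do the work, as an engineer would, in place of code of your own. Each camera call takes 0.05 s, during which the arm holds its last target. There are 200 camera calls.

## Working session

There is one attempt and no reset: what is moved stays moved. The work goes in short steps, Python scripts to look and compute and a tool call to move; the robot and the scene stay as the last step left them, time stands still between calls to the robot, and variables do not carry over. Pictures are saved under pics/ and viewed, at most 10 in all, crops included, and the job is handed in when it is done.

Besides the shell and the picture viewer there is one more tool, called after "Emit:" as name(argument=value, ...), one argument or row to a line, values as JSON. apply_moves: Moves the arm, as the interface text tells. Its arguments: {"type":"object","properties":{"commands":{"type":"array"},"newtons":{"type":"number"}},"required":["commands"]}

```bash
mkdir -p pics; cat > h.py <<'E'
import numpy as np, cv2
from cell import observe, imaging, arm
def grab(n,f=None):
    p,d=imaging.get_image(n)
    if f: cv2.imwrite('pics/'+f,p[:,:,::-1])
    return p,d
def world(n,uv,d=None,z=None):
    c=imaging.camera_params(n);K=np.array(c['camera_matrix']);R=np.array(c['rotation']);o=np.array(c['origin'])
    uv=np.atleast_2d(uv).astype(float)
    r=np.c_[(uv[:,0]-K[0,2])/K[0,0],-(uv[:,1]-K[1,2])/K[1,1],-np.ones(len(uv))]@R.T
    s=np.array(d).reshape(-1,1) if d is not None else ((z-o[2])/r[:,2])[:,None]
    return o+s*r
E
python3 - <<'E'
from h import *
a,_=grab('scene','a.png');b,_=grab('side','b.png')
for n in('scene','side'):print(imaging.camera_params(n))
E
```

```text
{'camera_matrix': array([[500.79558303,   0.        , 322.99864862],
       [  0.        , 500.79558303, 200.49966005],
       [  0.        ,   0.        ,   1.        ]]), 'origin': array([1.1118389 , 0.726337  , 1.04529534]), 'rotation': array([0.31694678, 0.90297966, 2.36498943])}
{'camera_matrix': array([[467.20272538,   0.        , 318.25256588],
       [  0.        , 467.20272538, 198.64724111],
       [  0.        ,   0.        ,   1.        ]]), 'origin': array([0.41016077, 1.06652271, 0.69757587]), 'rotation': array([ 0.12133873, -1.49151467, -2.61710425])}
```

View pics/a.png

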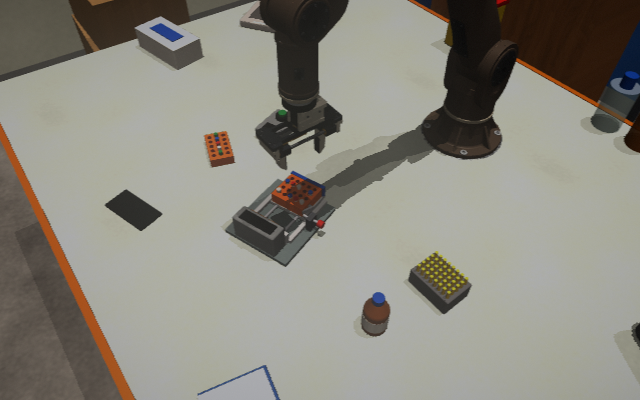

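View pics/b.png

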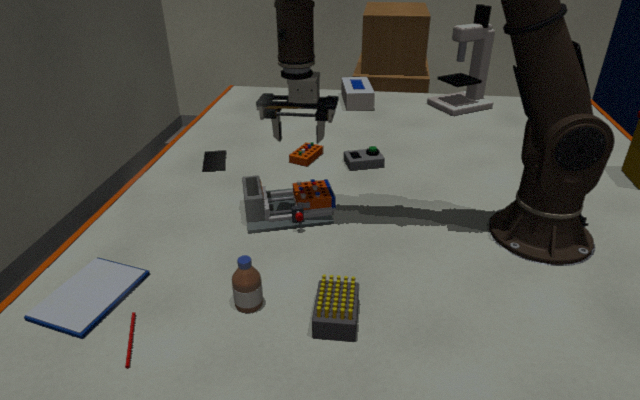

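The scene view shows the reader around (280,220), with its blue plate at (308,182) facing the robot. The key is at (373,150) in the side view, on the robot's right. The bottle and tip box are to its left.

```bash
sed -i "s/R=np.array(c\['rotation'\])/R=cv2.Rodrigues(np.array(c['rotation']))[0]/" h.py
python3 - <<'E'
from h import *
def cloud(n):
    p,d=grab(n); v,u=np.mgrid[:400,:640]
    w=world(n,np.c_[u.ravel(),v.ravel()],d.ravel()).reshape(400,640,3)
    return p,cv2.cvtColor(p,cv2.COLOR_RGB2HSV),d,w
for n,box in(('scene',(225,335,160,265)),('side',(235,345,165,235))):
    p,h,d,w=cloud(n); m=np.zeros((400,640),bool); m[box[2]:box[3],box[0]:box[1]]=1; m&=d>0
    H,S,V=[h[...,i].astype(int) for i in range(3)]
    for name,k in(('head',m&(abs(w[...,2]-.085)<.004)),('plate',m&(abs(w[...,2]-.012)<.004)),
      ('blue',m&(H>105)&(H<130)&(S>150)&(V>60)),('red',m&((H<4)|(H>176))&(S>180)&(V>90)),('orange',m&(H>4)&(H<14)&(S>170))):
        q=w[k]
        if len(q)<5: print(n,name,len(q));continue
        r=cv2.minAreaRect(q[:,:2].astype(np.float32)*1000)
        print(n,name,len(q),q.mean(0).round(4),q.min(0).round(3),q.max(0).round(3),np.round(r[0]),np.round(r[1]),round(r[2],1))
p,h,d,w=cloud('side')
H,S,V=[h[...,i].astype(int) for i in range(3)]
g=(H>50)&(H<90)&(S>100)&(V>40); g[:140]=0;g[162:]=0;g[:,:340]=0;g[:,390:]=0
vu=np.argwhere(g); print(len(vu),vu.min(0),vu.max(0),w[g].mean(0),np.c_[w[g].min(0),w[g].max(0)])
print('z58',world('side',[[vu[:,1].mean(),vu[:,0].mean()]],z=.057))
b=np.zeros_like(g);b[145:172,340:390]=1;q=w[b&(abs(w[...,2]-.036)<.004)]
print('box',cv2.minAreaRect(q[:,:2].astype(np.float32)*1000),len(q))
E
```

```text
scene head 745 [0.7608 0.0032 0.0852] [ 0.719 -0.066  0.081] [0.802 0.068 0.089] [760.   1.] [ 52. 129.] 18.7
scene plate 1654 [ 0.6771 -0.0101  0.0119] [ 0.533 -0.313  0.008] [0.851 0.101 0.016] [729. -86.] [301. 370.] 25.5
scene blue 47 [ 0.573  -0.0965  0.057 ] [ 0.555 -0.121  0.049] [ 0.613 -0.075  0.069] [581. -88.] [51. 45.] 35.8
scene red 31 [0.6154 0.0441 0.0561] [ 0.596 -0.079  0.048] [0.625 0.08  0.069] [611.   0.] [159.  15.] 84.7
scene orange 284 [ 0.6133 -0.0678  0.0559] [ 0.55  -0.114  0.05 ] [ 0.663 -0.007  0.066] [607. -54.] [ 94. 102.] 17.4
side head 417 [0.755  0.0082 0.0847] [ 0.715 -0.066  0.081] [0.799 0.072 0.089] [756.   3.] [ 50. 133.] 19.2
side plate 1106 [0.6648 0.0162 0.0116] [ 0.532 -0.135  0.008] [0.767 0.104 0.016] [665. -31.] [244. 208.] 19.1
side blue 25 [ 0.5724 -0.0866  0.0573] [ 0.536 -0.117  0.053] [ 0.635 -0.018  0.068] [573. -73.] [ 84. 103.] 72.6
side red 21 [0.6145 0.0608 0.0544] [ 0.599 -0.075  0.048] [0.623 0.083 0.067] [612.   3.] [159.  16.] 86.5
side orange 639 [ 0.5956 -0.0364  0.0499] [ 0.546 -0.304  0.003] [0.67  0.012 0.069] [ 639. -147.] [ 91. 313.] 19.6
22 [147 369] [150 375] [ 0.44873464 -0.35296581  0.05535843] [[ 0.43995386  0.46030989]
 [-0.36295237 -0.34672728]
 [ 0.05046195  0.05885904]]
z58 [[ 0.4486315  -0.34932251  0.057     ]]
box ((476.566162109375, -347.7946472167969), (120.56401062011719, 91.29359436035156), 19.996755599975586) 321
```

The measurements agree: station yaw is about 19.3°, origin about (0.659, -0.033), pad about (0.550, -0.071), and key about (0.449, -0.351). I'll move to a point in front of the pad with the fingers shut and turned.

Emit:
apply_moves(
  commands=[
    [0,-0.4,-0.3,0,0.17],
    [0,-0.4,-0.3,0,0.17],
    [0,-0.4,-0.3,0,0.17],
    [0,-0.4,-0.3,0,0.17],
    [0,-0.4,-0.26,0,0],
    [0,0,0,0,0],
    [0,0,0,0,0],
    [0,0,0,0,0],
  ],
  newtons=20,
)

```text
clock: 1.25
position: [0.5057, -0.0869, 0.2267]
ee_rot: [1.812, 2.566, 0.001]
force: [-0.0, -0.2, 0.6]
width: 0.179
gripper_force: 0.0
```

```bash
python3 - <<'E'
from h import *
s=observe();print(s['clock'],s['position'],s['ee_rot'],s['width'],arm.grasp_offset)
R=cv2.Rodrigues(np.array(s['ee_rot']))[0];print(R.round(3))
p,d=grab('wrist','w.png');c=imaging.camera_params('wrist');K=c['camera_matrix'];T=np.array(c['tool_from_camera']);print(T.round(3))
v,u=np.mgrid[:400,:640];x=np.c_[((u-K[0,2])/K[0,0]*d).ravel(),(-(v-K[1,2])/K[1,1]*d).ravel(),-d.ravel()]
w=((x@T[:3,:3].T+T[:3,3])@R.T+np.array(s['position'])).reshape(400,640,3)
h=cv2.cvtColor(p,cv2.COLOR_RGB2HSV).astype(int)
m=(h[...,0]>105)&(h[...,0]<130)&(h[...,1]>150)&(h[...,2]>50)&(d>0)&(w[...,2]>.01)&(w[...,2]<.06)&(w[...,0]<.62)
q=w[m];print(len(q));print(q.min(0),q.max(0),cv2.minAreaRect(q[:,:2].astype(np.float32)*1000))
E
```

```text
1.25 [ 0.50571487 -0.08686815  0.22667673] [1.81217996e+00 2.56613743e+00 5.77229618e-04] 0.17893466488912138 0.0188
[[-0.334  0.942  0.   ]
 [ 0.942  0.334  0.   ]
 [ 0.     0.    -1.   ]]
[[ 0.001  0.961  0.278  0.075]
 [ 1.    -0.001  0.001  0.001]
 [ 0.002  0.278 -0.961 -0.158]
 [ 0.     0.     0.     1.   ]]
0Traceback (most recent call last):
  File "<stdin>", line 9, in <module>
    return umr_minimum(a, axis, None, out, keepdims, initial, where)
ValueError: zero-size array to reduction operation minimum which has no identity
```

View pics/w.png

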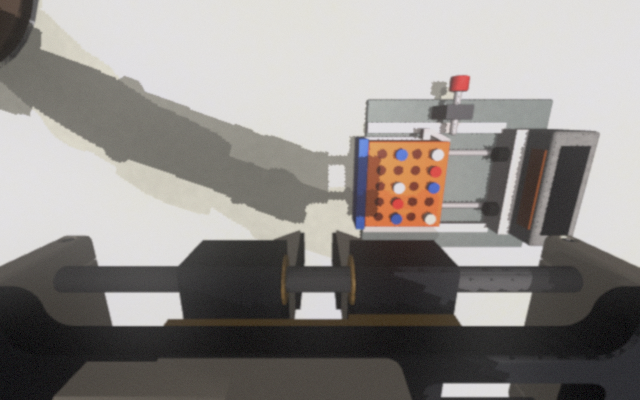

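The wrist view shows the blue front plate at (361,183) and the tool's closing axis lying along the push direction. I'll turn -90° so that the broad side of the fingers pushes and the camera looks at the plate.

Emit:
apply_moves(
  commands=[
    [0,0,0,0,-0.35],
    [0,0,0,0,-0.35],
    [0,0,0,0,-0.35],
    [0,0,0,0,-0.35],
    [0,0,0,0,-0.35],
    [0,0,0,0,-0.35],
    [0,0,0,0,-0.35],
    [0,0,0,0,-0.35],
    [0,0,0,0,-0.35],
    [0,0,0,0,0],
    [0,0,0,0,0],
  ],
)

```text
clock: 2.68
position: [0.5052, -0.0873, 0.2266]
ee_rot: [3.096, 0.532, -0.0]
force: [-0.3, -0.4, -0.3]
width: 0.004
gripper_force: 0.0
```

```bash
cat > wr.py <<'E'
from h import *
def wcloud(f=None):
    s=observe();R=cv2.Rodrigues(np.array(s['ee_rot']))[0]
    p,d=grab('wrist',f);c=imaging.camera_params('wrist');K=np.array(c['camera_matrix']);T=np.array(c['tool_from_camera'])
    v,u=np.mgrid[:400,:640];x=np.c_[((u-K[0,2])/K[0,0]*d).ravel(),(-(v-K[1,2])/K[1,1]*d).ravel(),-d.ravel()]
    w=((x@T[:3,:3].T+T[:3,3])@R.T+np.array(s['position'])).reshape(400,640,3)
    return s,p,d,w,cv2.cvtColor(p,cv2.COLOR_RGB2HSV).astype(int)
E
python3 - <<'E'
from wr import *
s,p,d,w,h=wcloud('w2.png');print(s['clock'],s['position'],s['joints'],s['width'])
print(cv2.Rodrigues(np.array(s['ee_rot']))[0].round(3))
m=(h[...,0]>100)&(h[...,0]<135)&(h[...,1]>120)&(d>0)&(w[...,2]>0)&(w[...,2]<.062)
n,l,st,_=cv2.connectedComponentsWithStats(m.astype(np.uint8))
for i in range(1,n):
    if st[i,4]>150:
        q=w[l==i];t=q[abs(q[:,2]-.056)<.004]
        print(st[i],q.min(0).round(3),q.max(0).round(3),len(t), cv2.minAreaRect(t[:,:2].astype(np.float32)*1000) if len(t)>5 else 0)
E
```

```text
2.675 [ 0.50518309 -0.08731265  0.22663643] [-0.12080894  0.25044316  0.23281228  1.85779481 -0.06616831  1.04096568
 -1.09204519] 0.0038941662824278924
[[ 0.943  0.334 -0.   ]
 [ 0.334 -0.943 -0.   ]
 [-0.     0.    -1.   ]]
[273 135  94   8 657] [ 0.535 -0.122  0.054] [ 0.577 -0.021  0.058] 657 ((555.9285278320312, -71.41998291015625), (7.961379051208496, 105.38919067382812), 19.59942054748535)
```

View pics/w2.png

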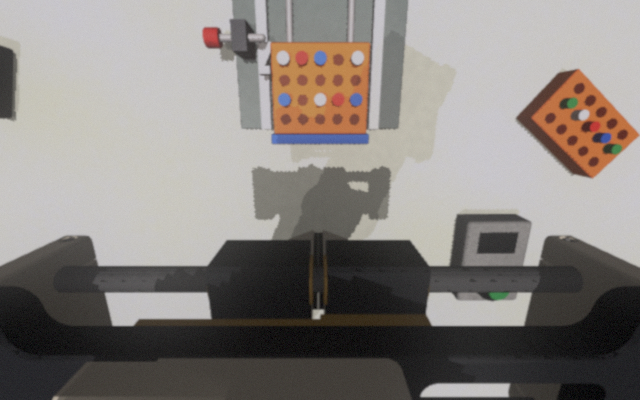

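The blue plate's top is centred at (0.556, -0.071), 8 mm thick, with yaw 19.6°, which matches. I'll go down and approach the face.

Emit:
apply_moves(
  commands=[
    [0,0,0,-0.7,0],
    [0,0,0,-0.8,0],
    [0,0,0,-0.8,0],
    [0,0,0,-0.6,0],
    [0,0,0,-0.25,0],
    [0,0,0,0,0],
    [0,0.3,0.107,0,0],
    [0,0.25,0.09,0,0],
    [0,0,0,0,0],
  ],
)

```text
clock: 3.85
position: [0.5395, -0.0754, 0.0387]
ee_rot: [3.097, 0.527, 0.003]
force: [-2.6, -1.6, 1.3]
width: 0.006
gripper_force: 0.7
```

Emit:
apply_moves(
  commands=[
    [0,0.157,0.056,0,0],
    [0,0.157,0.056,0,0],
    [0,0.157,0.056,0,0],
    [0,0.157,0.056,0,0],
    [0,0.157,0.056,0,0],
    [0,0.08,0.028,0,0],
    [0,0.08,0.028,0,0],
    [0,0,0,0,0],
  ],
)

```text
clock: 4.85
position: [0.5926, -0.0567, 0.0373]
ee_rot: [3.097, 0.524, -0.006]
force: [-5.2, -1.9, 0.0]
width: 0.006
gripper_force: 2.7
```

Emit:
apply_moves(
  commands=[
    [0,0.05,0.018,0,0],
    [0,0.05,0.018,0,0],
    [0,0,0,0,0],
  ],
)

```text
clock: 5.22
position: [0.5983, -0.0546, 0.0373]
ee_rot: [3.097, 0.524, -0.007]
force: [-5.4, -2.7, 0.1]
width: 0.005
gripper_force: 2.9
```

Emit:
apply_moves(
  commands=[
    [0,0.05,0.018,0,0],
    [0,0.05,0.018,0,0],
    [0,0,0,0,0],
  ],
)

```text
clock: 5.6
position: [0.6006, -0.0539, 0.0372]
ee_rot: [-3.098, -0.522, 0.017]
force: [-18.0, -4.9, 12.5]
width: -0.0
gripper_force: 9.3
```

The force jump marks the end stops. I'll let go by retreating along station -x, then rise and check the latch.

Emit:
apply_moves(
  commands=[
    [0,-0.4,-0.142,0,0],
    [0,-0.6,-0.213,0,0],
    [0,-0.6,-0.213,0,0],
    [0,0,0,0,0],
    [0,0,0,0.6,0],
    [0,0,0,0.8,0],
    [0,0,0,0.8,0],
    [0,0,0,0.5,0],
    [0,0,0,0,0],
    [0,0,0,0,0],
  ],
)

```text
clock: 6.85
position: [0.5107, -0.0851, 0.1993]
ee_rot: [-3.097, -0.526, 0.0]
force: [-0.6, 0.8, 0.2]
width: 0.005
gripper_force: 0.0
```

```bash
python3 - <<'E'
from wr import *
s,p,d,w,h=wcloud('w3.png');print(s['clock'],s['position'],s['force'])
m=(h[...,0]>100)&(h[...,0]<135)&(h[...,1]>120)&(d>0)&(w[...,2]>0)&(w[...,2]<.062)
n,l,st,_=cv2.connectedComponentsWithStats(m.astype(np.uint8))
for i in range(1,n):
    if st[i,4]>250:
        q=w[l==i];r=cv2.minAreaRect(q[:,:2].astype(np.float32)*1000);print(st[i],r,(np.array(r[0])-[555.9,-71.4])@[.942,.335])
E
```

```text
6.85 [ 0.51066631 -0.0850983   0.19931151] [-0.62563834  0.75984461  0.18937586]
[267 102 107  10 996] ((592.9680786132812, -58.27794647216797), (8.688692092895508, 106.74246978759766), 19.32280158996582) 39.31401798553468
```

View pics/w3.png

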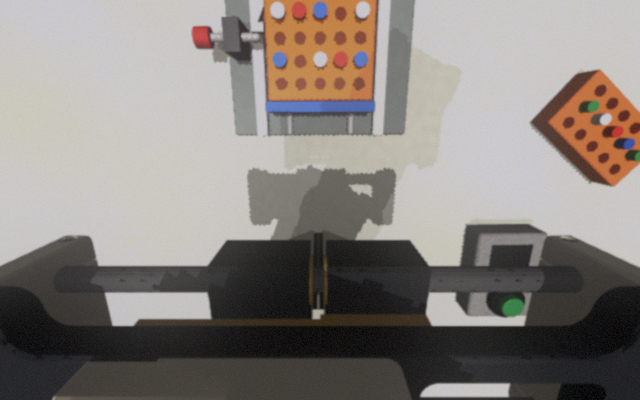

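The slide is latched at 39.3 mm. The key shows at (512,304), so I'll measure it from here.

```bash
python3 - <<'E'
from wr import *
s,p,d,w,h=wcloud()
m=(h[...,0]>50)&(h[...,0]<90)&(h[...,1]>100)&(d>0);m[:270]=0;m[330:]=0;m[:,:480]=0;m[:,540:]=0
q=w[m];t=q[q[:,2]>.054];print(len(q),len(t),q[:,2].min(),q[:,2].max(),cv2.minEnclosingCircle(t[:,:2].astype(np.float32)*1000),t.mean(0))
E
```

```text
332 325 0.047299968626569044 0.059473290411070745 ((450.0815124511719, -359.20361328125), 13.2726411819458) [ 0.45096408 -0.35811191  0.05751956]
```

Emit:
apply_moves(
  commands=[
    [0,-0.2,-0.91,0,0],
    [0,-0.2,-0.91,0,0],
    [0,-0.2,-0.91,0,0],
    [0,-0.2,-0.91,0,0],
    [0,-0.21,-0.91,0,0],
    [0,0,0,0,0],
    [0,0,0,-0.6,0],
    [0,0,0,-0.6,0],
    [0,0,0,-0.6,0],
    [0,0,0,0,0],
    [0,0,0,0,0],
  ],
)

```text
clock: 8.32
position: [0.4506, -0.3583, 0.0924]
ee_rot: [3.097, 0.525, 0.0]
force: [-0.4, -0.1, 0.8]
width: 0.008
gripper_force: 0.0
```

```bash
python3 - <<'E'
from h import *
p,_=grab('side'); cv2.imwrite('pics/s4.png',cv2.resize(p[100:200,300:450,::-1],(750,500)))
E
```

```text
(no output)
```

View pics/s4.png

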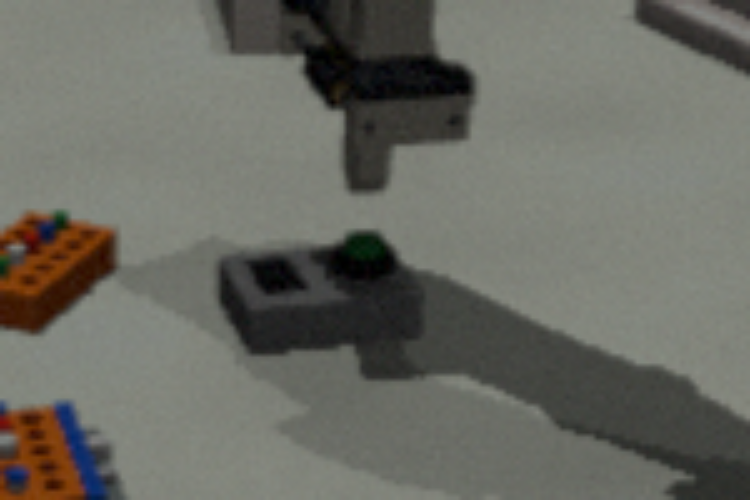

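The fingertip at crop (367,188) is directly above the key at (365,245). I'll press down to z of about 0.053, then read the force.

Emit:
apply_moves(
  commands=[
    [0,0,0,-0.35,0],
    [0,0,0,-0.2,0],
    [0,0,0,-0.1,0],
    [0,0,0,0,0],
    [0,0,0,0,0],
  ],
)

```text
clock: 9.0
position: [0.4506, -0.3585, 0.0535]
ee_rot: [3.097, 0.525, 0.001]
force: [-0.0, 0.9, 4.1]
width: 0.003
gripper_force: 2.1
```

Emit:
apply_moves(
  commands=[
    [0,0,0,-0.05,0],
    [0,0,0,0,0],
    [0,0,0,0,0],
  ],
)

```text
clock: 9.38
position: [0.4506, -0.3586, 0.0519]
ee_rot: [3.097, 0.525, 0.003]
force: [-5.1, 6.3, 24.8]
width: 0.005
gripper_force: 12.4
```

The force jumped to 25 N, so the key is fully down. I'll rise and check.

Emit:
apply_moves(
  commands=[
    [0,0,0,0.3,0],
    [0,0,0,0.8,0],
    [0,0,0,0.8,0],
    [0,0,0,0.6,0],
    [0,0,0,0,0],
    [0,0,0,0,0],
    [0,0,0,0,0],
  ],
)

```text
clock: 10.25
position: [0.4494, -0.3579, 0.1986]
ee_rot: [-3.096, -0.524, 0.003]
force: [-0.6, -0.3, 0.3]
width: 0.007
gripper_force: 0.0
```

```bash
python3 - <<'E'
from h import *
p,_=grab('scene'); q,_=grab('side')
cv2.imwrite('pics/s5.png',np.vstack([cv2.resize(p[120:350,180:480,::-1],(520,300)),cv2.resize(q[120:350,230:530,::-1],(520,300))]))
s=observe();print(s['clock'],s['position'],s['force'])
E
```

```text
10.35 [ 0.44964254 -0.35809803  0.19875479] [-0.55069013  0.39446153  0.56109624]
```

View pics/s5.png

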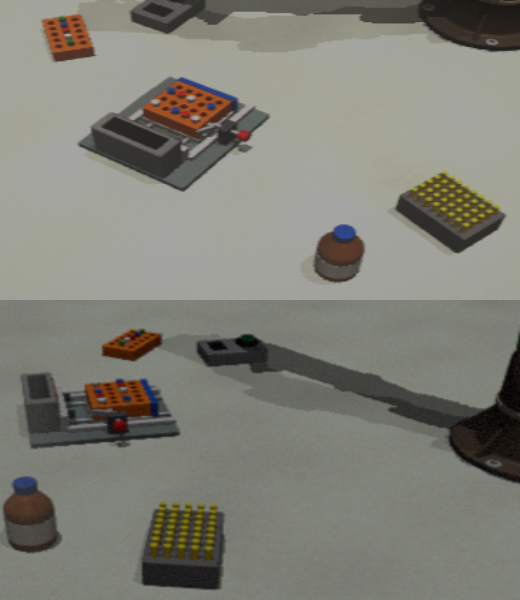

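Both views show the slide latched at mid position, the key up at (247,340), and the bystanders where they were. I'm handing in the job.

```bash
python3 -c "
from cell import arm;print(arm.sign_off())"
```

```text
the job is handed in; nothing more can be done
None
```

I pushed the slide in to the end stops and it sprang back to latch on the pin (39 mm measured); I then pressed the start key fully down and let it up, and handed the job in at about 10.4 s; no verdict was returned.

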